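Count off an arithmetic kit

ROBOT

A 6-joint arm with a two-finger parallel gripper is mounted at the origin on the work surface. World frame = base frame: x ahead of the robot, y to its left, z up, the work surface at z = 0. Lengths are in m, angles in rad, forces in N, time in s.
With the tool pointing down it reaches from about 0.25 to 0.775 m from the base axis. Payload 4 kg.
Tool frame: the origin (TCP) lies between the finger pads; the fingertips stand 19 mm ahead of it and the grasp point (between the pads) is the TCP; z points along the fingers, y is the line along which they close (so a half turn about z gives the same grasp; the last joint's range is limited). The gripper opens to 85 mm and grips with 20 to 120 N. Pads are 22 mm wide; open, the fingers measure 114 mm over their backs; the gripper's body (76 mm by 85 mm) begins 54 mm behind the grasp point. The pads swing forward as they close: fully open they stand 13 mm farther back than shut.
Start: joints at [-0.103, 0.087, 1.371, -0, 1.684, -0.103], TCP at [0.55, -0, 0.25] pointing down, gripper open.
Joint ranges: [-3.1, 3.1], [-0.76, 2.03], [0.27, 2.55], [-1.08, 4.22], [0.17, 2.65], [-2.57, 2.57]. Speed limits (rad/s): [2.79, 2.79, 3.14, 3.14, 3.14, 3.14].

INTERFACE

Orientations are given as a 3x3 rotation matrix whose columns are the frame's x, y, z axes.
In Python, from bench import r gives the robot as it stands.
- The arm moves only by the tool send_rows, never from a script. Its argument "steps" is a list of rows, each a list of 2 entries, a list of its own where there are three numbers: the shift along the tool's x, y, z in m, then the turn, a rotation vector about the tool's x, y, z in degrees. In form: [[[x, y, z], [ax, ay, az]], ...]. A call has exactly 10 rows; each row is the pose to reach, as a shift and turn from the pose commanded when the call began, along the tool's axes at that moment; what a row does not reach only later rows make up. A row lasts 1/12 s, in which the tool goes at most 41.7 mm and 7.16 degrees, less where a joint would pass 70% of its speed; a pose out of reach is approached as far as the arm can. A call with a gripper value outside its range is refused whole. "jaw" is the finger opening in m, from 0 to 0.0854, set as the call begins (left out, the last holds). The fingers move at their own pace and stop on an object; the grip force is fixed at half the most. Time passes only in rows, so rows that repeat a pose let the fingers close, or fill a call up. It gives the time, the measured TCP pose, the force, the opening and the grip force at its end, in the units of the state.
- r.state(): the state, without advancing time (a new reading comes with each control period).
- r.capture(name): name is "scene" or "side" or "wrist"; returns the picture (480x640x3 uint8, red, green, blue); there is no depth.
- r.camera_params(name): a dict with "camera_matrix" (3x3 intrinsics, pixels), "R" (3x3) and "t" (3): a world point X has camera coordinates R X + t; the wrist camera has in their place "mount" (4x4, takes a point from camera to tool coordinates, whose origin is the TCP and whose axes are the flange's). Camera axes: x right, y down, z forward; pixel columns grow to the right and rows downward; lengths in m; the calibration is good to about 2 mm. The wrist camera is an equidistant fisheye: a pixel r from the principal point sees the ray r / f radians off the axis. A picture is of the moment at which its call begins: read the wrist's pose just before it. camera_params takes no time and is no camera call.
- r.hand_in(): hands the job in; it is judged then, once.
Trained networks look in the newest picture that a camera, given by its name, has taken for a name from the list of things; names that differ only in an ending like _2 or _b are one class to them, and where a whole thing is asked for, a point or a joint stands for the part that bears it (a point fixed in the world has none). Each returns a list of dicts, best first, with "score" (0 to 1); they miss things now and then, are a little off and sometimes report something else, mostly with a low value. They report only what shows in the picture. A call takes as long as a camera call. They do not tell look-alikes from the thing itself.
- r.recognise(camera, name): "rect" ([centre column, centre row, width, height] in pixels, round what is visible of it).
- r.silhouettes(camera, name): "region" (480x640 bool, what is visible of it) and "rect" ([centre column, centre row, width, height] in pixels, round what is visible of it).
- r.mark_of(camera, name): "pixel" ([column, row] in pixels: a listed point, or the origin of a listed thing).
The state is a dict: "t": time; "joint_positions": joint angles; "qvel": joint speeds; "joint_torque": joint torques, N m; "tcp_pos": TCP position; "orientation": TCP orientation; "wrist_force": force on the tool from outside, world axes, zero at the start; "torque": the same for the moment, N m; "finger_gap": opening from 0.0 (shut) to 1.0 (fully open); "gripper_force": force on a finger pad.
Only numpy, scipy, OpenCV 4.12 (cv2) and the standard library are available. Lean on these libraries where they do the work, as an engineer would, in place of code of your own. Each camera call takes 0.05 s, during which the arm holds its last target. There are 200 camera calls.

TASK

Count three of the four yellow ten-rods off into the tray's trough by sweeping them along the deck, not lifting them; then shut the lid fully over them. After that put the one left over back with the others in the blue stock box, and leave the other things on the bench where they are.

Things in the scene. Friction and masses are not known exactly. Their poses are not given: they have to be found in the camera images.
- tray: counting tray fixed to the bench, 166 mm (its x) by 360 mm (its y) by 70 mm high, white deck, green rims. Origin: centre of its underside, at bench level; z up, y along it towards the trough. Its yaw is within 0.3 rad of the world's, so the trough is to the left (+y)
- deck (a point): centre of the deck's flat top, 70 mm above the bench, at the tray's y = -45 mm; axes as the tray's. The deck spans the tray's y -180 to +90 mm and x -75 to +75 mm between rims 10 mm high, 8 mm thick along both x sides and 6 mm thick inside the y = -180 mm end; no rim at y = +90 mm, where the trough begins
- trough (a point): centre of the trough's floor, at the tray's y = +132 mm, 8 mm above the bench; axes as the tray's. The trough is a pit 150 mm long (x), mouth from y +90 to +174 mm, walls up to 70 mm above the bench, flush with the deck; its deck side slopes steeply down to the floor at y = +125 mm, room for three rods lying along x; its outer wall, y 174 to 180 mm, carries the lid
- lid (a joint): angle (rad) of the lid: 0 = shut, flat on the trough; starts at 1.6 to 1.95, standing up and leaning outwards; stop at 2.0. The hinge is stiff (0.08 N m of friction, lid 120 g): the lid stays where it is left and must be pushed down all the way
- lid_hinge (a point): middle of the lid's hinge line, which runs along the tray's x at y = +180 mm, 70 mm above the bench; the lid swings up and outwards (to +y) about it
- lid_edge (a point): middle of the lid's free edge, 88 mm from the hinge line, at half the edge's thickness. The lid is a see-through pale green panel 150 mm (x) by 88 mm, 5 mm thick, with an orange strip 8 x 8 mm along this edge; shut, its top is 75 mm (strip 78 mm) above the bench and this edge is at the tray's y = +92 mm
- rod1: one of four alike yellow ten-rods with brown unit lines lying on the deck, 100 x 22 x 22 mm, 50 g; origin at its centre, x along its length. At the start the four lie crosswise, roughly along the tray's x (within 0.1 rad), at about y = +50 mm of the tray (within 8 mm). Any three of the four will do for the kit.
- rod2: one of four alike yellow ten-rods with brown unit lines lying on the deck, 100 x 22 x 22 mm, 50 g; origin at its centre, x along its length. At the start the four lie crosswise, roughly along the tray's x (within 0.1 rad), at about y = +0 mm of the tray (within 8 mm). Just like the others.
- rod3: one of four alike yellow ten-rods with brown unit lines lying on the deck, 100 x 22 x 22 mm, 50 g; origin at its centre, x along its length. At the start the four lie crosswise, roughly along the tray's x (within 0.1 rad), at about y = -50 mm of the tray (within 8 mm). Just like the others.
- rod4: one of four alike yellow ten-rods with brown unit lines lying on the deck, 100 x 22 x 22 mm, 50 g; origin at its centre, x along its length. At the start the four lie crosswise, roughly along the tray's x (within 0.1 rad), at about y = -130 mm of the tray (within 8 mm). Just like the others.
- stock_box: open blue box, fixed, 160 mm (x) by 130 mm (y) by 70 mm high, walls and floor 4 mm; origin at the centre of its underside. To the left or the right of the tray. Two more yellow ten-rods already lie in it along its x sides, centred 44 mm either side of its middle, which is free. (The red box like it holds wooden tiles.)
- pen_pot: bystander: dark steel pen pot with three pens, 76 mm across, 100 mm high (pens to 160 mm); origin at the centre of its underside
- eraser: bystander: board eraser, grey felt with a purple back, 130 x 50 x 32 mm; origin at the centre of its underside
- stapler: bystander: red and black stapler, 150 x 36 x 45 mm; origin at the centre of its underside
- glue: bystander: white glue bottle with orange cap, 56 mm across, 130 mm high; origin at the centre of its underside
Not all that is in view belongs to the job. What is shaped like the stock_box but green is not meant.

How it is judged:
On the way, in this order (a step that is already met when the one before it is completed fails the run):
1. three of the rods lie in the trough ((((x of rod2 in the frame of trough between -0.075 and 0.075 m and y of rod2 in the frame of trough between -0.042 and 0.045 m and z of rod2 in the frame of trough between 0 and 0.056 m) and (x of rod3 in the frame of trough between -0.075 and 0.075 m and y of rod3 in the frame of trough between -0.042 and 0.045 m and z of rod3 in the frame of trough between 0 and 0.056 m) and (x of rod4 in the frame of trough between -0.075 and 0.075 m and y of rod4 in the frame of trough between -0.042 and 0.045 m and z of rod4 in the frame of trough between 0 and 0.056 m)) or ((x of rod1 in the frame of trough between -0.075 and 0.075 m and y of rod1 in the frame of trough between -0.042 and 0.045 m and z of rod1 in the frame of trough between 0 and 0.056 m) and (x of rod3 in the frame of trough between -0.075 and 0.075 m and y of rod3 in the frame of trough between -0.042 and 0.045 m and z of rod3 in the frame of trough between 0 and 0.056 m) and (x of rod4 in the frame of trough between -0.075 and 0.075 m and y of rod4 in the frame of trough between -0.042 and 0.045 m and z of rod4 in the frame of trough between 0 and 0.056 m)) or ((x of rod1 in the frame of trough between -0.075 and 0.075 m and y of rod1 in the frame of trough between -0.042 and 0.045 m and z of rod1 in the frame of trough between 0 and 0.056 m) and (x of rod2 in the frame of trough between -0.075 and 0.075 m and y of rod2 in the frame of trough between -0.042 and 0.045 m and z of rod2 in the frame of trough between 0 and 0.056 m) and (x of rod4 in the frame of trough between -0.075 and 0.075 m and y of rod4 in the frame of trough between -0.042 and 0.045 m and z of rod4 in the frame of trough between 0 and 0.056 m)) or ((x of rod1 in the frame of trough between -0.075 and 0.075 m and y of rod1 in the frame of trough between -0.042 and 0.045 m and z of rod1 in the frame of trough between 0 and 0.056 m) and (x of rod2 in the frame of trough between -0.075 and 0.075 m and y of rod2 in the frame of trough between -0.042 and 0.045 m and z of rod2 in the frame of trough between 0 and 0.056 m) and (x of rod3 in the frame of trough between -0.075 and 0.075 m and y of rod3 in the frame of trough between -0.042 and 0.045 m and z of rod3 in the frame of trough between 0 and 0.056 m)))), for 0.2 s.
2. the lid is shut over three rods in the trough, the fourth not yet in the blue box (value of joint lid below 0.06 rad and (((x of rod2 in the frame of trough between -0.075 and 0.075 m and y of rod2 in the frame of trough between -0.042 and 0.045 m and z of rod2 in the frame of trough between 0 and 0.056 m) and (x of rod3 in the frame of trough between -0.075 and 0.075 m and y of rod3 in the frame of trough between -0.042 and 0.045 m and z of rod3 in the frame of trough between 0 and 0.056 m) and (x of rod4 in the frame of trough between -0.075 and 0.075 m and y of rod4 in the frame of trough between -0.042 and 0.045 m and z of rod4 in the frame of trough between 0 and 0.056 m) and not (x of rod1 in the frame of stock_box between -0.08 and 0.08 m and y of rod1 in the frame of stock_box between -0.065 and 0.065 m and z of rod1 in the frame of stock_box between 0 and 0.07 m)) or ((x of rod1 in the frame of trough between -0.075 and 0.075 m and y of rod1 in the frame of trough between -0.042 and 0.045 m and z of rod1 in the frame of trough between 0 and 0.056 m) and (x of rod3 in the frame of trough between -0.075 and 0.075 m and y of rod3 in the frame of trough between -0.042 and 0.045 m and z of rod3 in the frame of trough between 0 and 0.056 m) and (x of rod4 in the frame of trough between -0.075 and 0.075 m and y of rod4 in the frame of trough between -0.042 and 0.045 m and z of rod4 in the frame of trough between 0 and 0.056 m) and not (x of rod2 in the frame of stock_box between -0.08 and 0.08 m and y of rod2 in the frame of stock_box between -0.065 and 0.065 m and z of rod2 in the frame of stock_box between 0 and 0.07 m)) or ((x of rod1 in the frame of trough between -0.075 and 0.075 m and y of rod1 in the frame of trough between -0.042 and 0.045 m and z of rod1 in the frame of trough between 0 and 0.056 m) and (x of rod2 in the frame of trough between -0.075 and 0.075 m and y of rod2 in the frame of trough between -0.042 and 0.045 m and z of rod2 in the frame of trough between 0 and 0.056 m) and (x of rod4 in the frame of trough between -0.075 and 0.075 m and y of rod4 in the frame of trough between -0.042 and 0.045 m and z of rod4 in the frame of trough between 0 and 0.056 m) and not (x of rod3 in the frame of stock_box between -0.08 and 0.08 m and y of rod3 in the frame of stock_box between -0.065 and 0.065 m and z of rod3 in the frame of stock_box between 0 and 0.07 m)) or ((x of rod1 in the frame of trough between -0.075 and 0.075 m and y of rod1 in the frame of trough between -0.042 and 0.045 m and z of rod1 in the frame of trough between 0 and 0.056 m) and (x of rod2 in the frame of trough between -0.075 and 0.075 m and y of rod2 in the frame of trough between -0.042 and 0.045 m and z of rod2 in the frame of trough between 0 and 0.056 m) and (x of rod3 in the frame of trough between -0.075 and 0.075 m and y of rod3 in the frame of trough between -0.042 and 0.045 m and z of rod3 in the frame of trough between 0 and 0.056 m) and not (x of rod4 in the frame of stock_box between -0.08 and 0.08 m and y of rod4 in the frame of stock_box between -0.065 and 0.065 m and z of rod4 in the frame of stock_box between 0 and 0.07 m)))), for 0.2 s.
At the end, for the whole second after the job is handed in: Three of the rods lie wholly inside the trough (centres at least 6 mm below its rim) under the shut lid (under 0.06 rad), the fourth lies in the blue stock box with its centre below the box's rim, and all four are at rest ((((x of rod2 in the frame of trough between -0.075 and 0.075 m and y of rod2 in the frame of trough between -0.042 and 0.045 m and z of rod2 in the frame of trough between 0 and 0.056 m) and (x of rod3 in the frame of trough between -0.075 and 0.075 m and y of rod3 in the frame of trough between -0.042 and 0.045 m and z of rod3 in the frame of trough between 0 and 0.056 m) and (x of rod4 in the frame of trough between -0.075 and 0.075 m and y of rod4 in the frame of trough between -0.042 and 0.045 m and z of rod4 in the frame of trough between 0 and 0.056 m) and (x of rod1 in the frame of stock_box between -0.08 and 0.08 m and y of rod1 in the frame of stock_box between -0.065 and 0.065 m and z of rod1 in the frame of stock_box between 0 and 0.07 m)) or ((x of rod1 in the frame of trough between -0.075 and 0.075 m and y of rod1 in the frame of trough between -0.042 and 0.045 m and z of rod1 in the frame of trough between 0 and 0.056 m) and (x of rod3 in the frame of trough between -0.075 and 0.075 m and y of rod3 in the frame of trough between -0.042 and 0.045 m and z of rod3 in the frame of trough between 0 and 0.056 m) and (x of rod4 in the frame of trough between -0.075 and 0.075 m and y of rod4 in the frame of trough between -0.042 and 0.045 m and z of rod4 in the frame of trough between 0 and 0.056 m) and (x of rod2 in the frame of stock_box between -0.08 and 0.08 m and y of rod2 in the frame of stock_box between -0.065 and 0.065 m and z of rod2 in the frame of stock_box between 0 and 0.07 m)) or ((x of rod1 in the frame of trough between -0.075 and 0.075 m and y of rod1 in the frame of trough between -0.042 and 0.045 m and z of rod1 in the frame of trough between 0 and 0.056 m) and (x of rod2 in the frame of trough between -0.075 and 0.075 m and y of rod2 in the frame of trough between -0.042 and 0.045 m and z of rod2 in the frame of trough between 0 and 0.056 m) and (x of rod4 in the frame of trough between -0.075 and 0.075 m and y of rod4 in the frame of trough between -0.042 and 0.045 m and z of rod4 in the frame of trough between 0 and 0.056 m) and (x of rod3 in the frame of stock_box between -0.08 and 0.08 m and y of rod3 in the frame of stock_box between -0.065 and 0.065 m and z of rod3 in the frame of stock_box between 0 and 0.07 m)) or ((x of rod1 in the frame of trough between -0.075 and 0.075 m and y of rod1 in the frame of trough between -0.042 and 0.045 m and z of rod1 in the frame of trough between 0 and 0.056 m) and (x of rod2 in the frame of trough between -0.075 and 0.075 m and y of rod2 in the frame of trough between -0.042 and 0.045 m and z of rod2 in the frame of trough between 0 and 0.056 m) and (x of rod3 in the frame of trough between -0.075 and 0.075 m and y of rod3 in the frame of trough between -0.042 and 0.045 m and z of rod3 in the frame of trough between 0 and 0.056 m) and (x of rod4 in the frame of stock_box between -0.08 and 0.08 m and y of rod4 in the frame of stock_box between -0.065 and 0.065 m and z of rod4 in the frame of stock_box between 0 and 0.07 m))) and value of joint lid below 0.06 rad and linear speed of each of rod1, rod2, rod3, rod4 below 0.03 m/s); the robot touches nothing.
It fails at once if a rod is lifted (centre more than 130 mm above the bench, which is 49 mm above where it lies on the deck) before three rods are in the trough (height (world z) of any of rod1, rod2, rod3, rod4 above 0.13 m and not (((x of rod2 in the frame of trough between -0.075 and 0.075 m and y of rod2 in the frame of trough between -0.042 and 0.045 m and z of rod2 in the frame of trough between 0 and 0.056 m) and (x of rod3 in the frame of trough between -0.075 and 0.075 m and y of rod3 in the frame of trough between -0.042 and 0.045 m and z of rod3 in the frame of trough between 0 and 0.056 m) and (x of rod4 in the frame of trough between -0.075 and 0.075 m and y of rod4 in the frame of trough between -0.042 and 0.045 m and z of rod4 in the frame of trough between 0 and 0.056 m)) or ((x of rod1 in the frame of trough between -0.075 and 0.075 m and y of rod1 in the frame of trough between -0.042 and 0.045 m and z of rod1 in the frame of trough between 0 and 0.056 m) and (x of rod3 in the frame of trough between -0.075 and 0.075 m and y of rod3 in the frame of trough between -0.042 and 0.045 m and z of rod3 in the frame of trough between 0 and 0.056 m) and (x of rod4 in the frame of trough between -0.075 and 0.075 m and y of rod4 in the frame of trough between -0.042 and 0.045 m and z of rod4 in the frame of trough between 0 and 0.056 m)) or ((x of rod1 in the frame of trough between -0.075 and 0.075 m and y of rod1 in the frame of trough between -0.042 and 0.045 m and z of rod1 in the frame of trough between 0 and 0.056 m) and (x of rod2 in the frame of trough between -0.075 and 0.075 m and y of rod2 in the frame of trough between -0.042 and 0.045 m and z of rod2 in the frame of trough between 0 and 0.056 m) and (x of rod4 in the frame of trough between -0.075 and 0.075 m and y of rod4 in the frame of trough between -0.042 and 0.045 m and z of rod4 in the frame of trough between 0 and 0.056 m)) or ((x of rod1 in the frame of trough between -0.075 and 0.075 m and y of rod1 in the frame of trough between -0.042 and 0.045 m and z of rod1 in the frame of trough between 0 and 0.056 m) and (x of rod2 in the frame of trough between -0.075 and 0.075 m and y of rod2 in the frame of trough between -0.042 and 0.045 m and z of rod2 in the frame of trough between 0 and 0.056 m) and (x of rod3 in the frame of trough between -0.075 and 0.075 m and y of rod3 in the frame of trough between -0.042 and 0.045 m and z of rod3 in the frame of trough between 0 and 0.056 m)))).
It fails at once if a bystander (pen pot, eraser, stapler, glue) is moved more than 30 mm (distance of any of pen_pot, eraser, stapler, glue from where it was at the start of the episode above 0.03 m).
It also fails if it takes over 67 s, if anything falls off the work surface, if the arm or the gripper's body presses on something with over 40 N, if the wrist force passes 120 N, or if a joint passes its speed limit or range.

## Working session

There is one attempt and no reset: what is moved stays moved. The work goes in short steps, Python scripts to look and compute and a tool call to move; the robot and the scene stay as the last step left them, time stands still between calls to the robot, and variables do not carry over. Pictures are saved under pics/ and viewed, at most 13 in all, crops included, and the job is handed in when it is done.

Besides the shell and the picture viewer there is one more tool, called after "Call:" by a JSON object that holds its "name" and its "arguments". send_rows: Moves the arm, as the interface text tells. Its arguments: {"type":"object","properties":{"steps":{"type":"array","items":{"type":"array"}},"jaw":{"type":"number"}},"required":["steps"]}

```bash
mkdir -p pics; cat > h.py <<'E'
import numpy as np, cv2
from bench import r
def px2w(cam,px,z):
    p=r.camera_params(cam);K=np.array(p["camera_matrix"]);R=np.array(p["R"]);t=np.array(p["t"])
    d=R.T@np.linalg.inv(K)@np.array([px[0],px[1],1.]);c=-R.T@t
    return c+d*(z-c[2])/d[2]
def w2px(cam,X):
    p=r.camera_params(cam);K=np.array(p["camera_matrix"]);x=K@(np.array(p["R"])@np.array(X)+np.array(p["t"]));return x[:2]/x[2]
def save(cam,n):
    im=r.capture(cam);cv2.imwrite(f"pics/{n}.png",im[:,:,::-1]);return im
E
python3 - <<'E'
from h import *
for c in("scene","side"):
    save(c,c+"0")
    p=r.camera_params(c);print(c,-np.array(p["R"]).T@np.array(p["t"]))
    for n,z in(("deck",.07),("trough",.008),("lid_hinge",.07),("lid_edge",.15),("rod1",.081),("stock_box",0)):
        print(n,[(np.round(d["pixel"],0),round(d["score"],2),np.round(px2w(c,d["pixel"],z)[:2],3)) for d in r.mark_of(c,n)])
E
```

```text
scene [1.06958277 0.34568894 0.78095765]
deck [(array([281., 254.]), 0.61, array([ 0.546, -0.05 ]))]
trough [(array([356., 302.]), 0.9, array([0.534, 0.132]))]
lid_hinge [(array([383., 289.]), 0.91, array([0.52 , 0.181]))]
lid_edge [(array([401., 271.]), 0.92, array([0.525, 0.209]))]
rod1 [(array([283., 249.]), 0.75, array([ 0.54 , -0.047])), (array([296., 253.]), 0.7, array([ 0.535, -0.016])), (array([321., 268.]), 0.67, array([0.545, 0.05 ])), (array([242., 242.]), 0.62, array([ 0.568, -0.135]))]
stock_box [(array([483., 237.]), 0.91, array([0.191, 0.306])), (array([481., 321.]), 0.65, array([0.436, 0.373]))]
side [0.30813873 0.99507704 0.92902416]
deck [(array([295., 215.]), 0.66, array([ 0.542, -0.056])), (array([286., 144.]), 0.6, array([ 0.625, -0.369]))]
trough []
lid_hinge [(array([282., 287.]), 0.84, array([0.527, 0.179]))]
lid_edge [(array([278., 266.]), 0.57, array([0.525, 0.201]))]
rod1 [(array([292., 190.]), 0.92, array([ 0.563, -0.139])), (array([285., 240.]), 0.68, array([0.546, 0.045])), (array([294., 226.]), 0.64, array([ 0.534, -0.003])), (array([293., 211.]), 0.62, array([ 0.547, -0.057])), (array([294., 252.]), 0.6, array([0.518, 0.084]))]
stock_box [(array([310., 390.]), 0.9, array([0.439, 0.37 ])), (array([394., 220.]), 0.84, array([ 0.31 , -0.153])), (array([435., 379.]), 0.78, array([0.207, 0.313]))]
```

```bash
cd pics; python3 -c "
import cv2,numpy as np
a=cv2.imread('scene0.png');b=cv2.imread('side0.png')
cv2.imwrite('both.png',cv2.resize(np.vstack([a,b]),(400,600)))"
```

```text
(no output)
```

View pics/scene0.png

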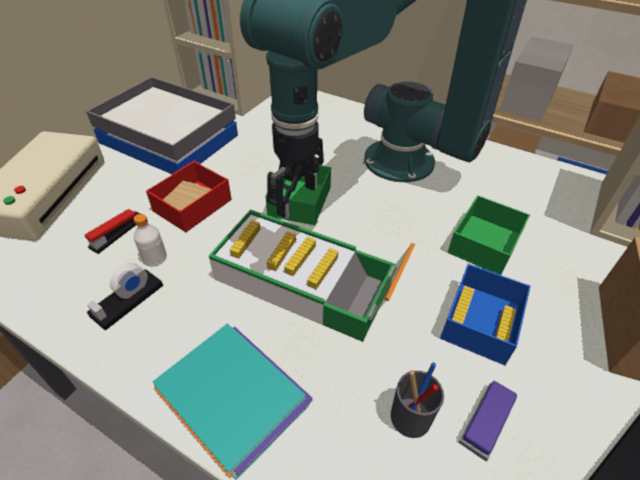

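View pics/side0.png

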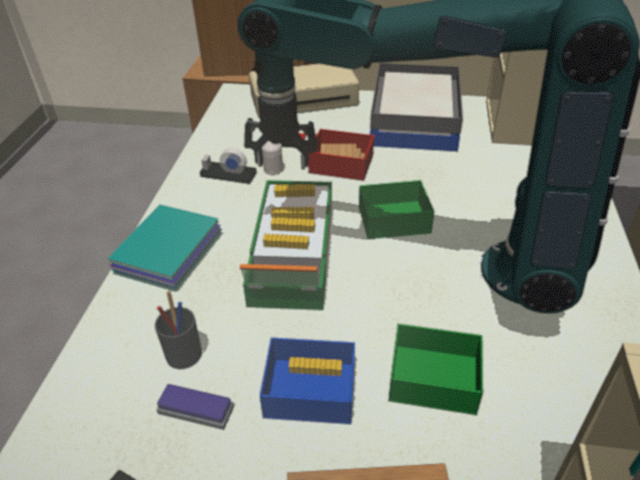

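The scene picture shows the tray from (252,212) to (365,320) with four rods at about (245,238), (282,250), (300,255) and (322,268). The orange lid edge is at (401,271) and the blue box at (487,312). The side picture shows the blue box at (310,380), and its estimate agrees with the scene picture's. Next is one wrist view to refine the tray pose.

```bash
cat >> h.py <<'E'
def wray(px):
    p=r.camera_params("wrist");K=np.array(p["camera_matrix"]);M=np.array(p["mount"])
    s=r.state();R=np.array(s["orientation"]);T=np.array(s["tcp_pos"])
    u=np.array([(px[0]-K[0,2])/K[0,0],(px[1]-K[1,2])/K[1,1]]);a=np.hypot(*u)
    d=np.r_[u/max(a,1e-9)*np.sin(a),np.cos(a)]
    return T+R@M[:3,3],R@M[:3,:3]@d
def wpx2w(px,z):
    c,d=wray(px);return c+d*(z-c[2])/d[2]
E
python3 - <<'E'
from h import *
s=r.state();print(s["t"],s["tcp_pos"],np.round(s["orientation"],3).tolist())
save("wrist","w0")
for n,z in(("deck",.07),("trough",.008),("lid_hinge",.07),("lid_edge",.156),("rod1",.081),("stock_box",0)):
    print(n,[(np.round(d["pixel"],0),round(d["score"],2),np.round(wpx2w(d["pixel"],z)[:2],3)) for d in r.mark_of("wrist",n)])
for d in r.silhouettes("wrist","rod1"):
    q=cv2.findContours(d["region"].astype(np.uint8),0,2)[0];q=max(q,key=cv2.contourArea)
    w=np.array([wpx2w(p[0],.092)[:2] for p in q],np.float32);b=cv2.minAreaRect(w);print("rod",round(d["score"],2),np.round(b[0],3),np.round(b[1],3),b[2])
for c in("scene","side"):
  for d in r.silhouettes(c,"stock_box")[:3]:
    print(c,d["rect"],round(d["score"],2))
E
```

```text
0.7 [ 5.50029352e-01 -1.54272067e-05  2.50388027e-01] [[0.0, 1.0, 0.0], [1.0, -0.0, -0.0], [-0.0, 0.0, -1.0]]
deck [(array([316., 279.]), 0.75, array([ 0.541, -0.047]))]
trough [(array([304.,  82.]), 0.65, array([0.529, 0.13 ]))]
lid_hinge [(array([290.,  13.]), 0.6, array([0.521, 0.181]))]
lid_edge []
rod1 [(array([307., 237.]), 0.96, array([ 0.535, -0.006])), (array([330., 368.]), 0.81, array([ 0.554, -0.134])), (array([318., 283.]), 0.7, array([ 0.544, -0.047])), (array([314., 168.]), 0.57, array([0.541, 0.051]))]
stock_box [(array([136., 333.]), 0.97, array([ 0.308, -0.153]))]
rod 0.89 [ 0.534 -0.004] [0.101 0.029] 3.4972307682037354
rod 0.84 [ 0.542 -0.045] [0.1  0.03] 7.949460029602051
rod 0.71 [0.539 0.053] [0.1   0.023] 2.3187506198883057
rod 0.71 [ 0.553 -0.129] [0.1   0.036] 7.701015949249268
scene [484.4, 315.8, 91.0, 104.9] 0.83
scene [297.9, 195.1, 66.5, 57.3] 0.79
scene [488.5, 234.6, 81.2, 78.5] 0.57
side [394.5, 210.4, 76.6, 60.6] 0.96
side [435.6, 370.4, 92.9, 94.6] 0.83
side [307.6, 381.2, 99.1, 85.6] 0.67
```

View pics/w0.png

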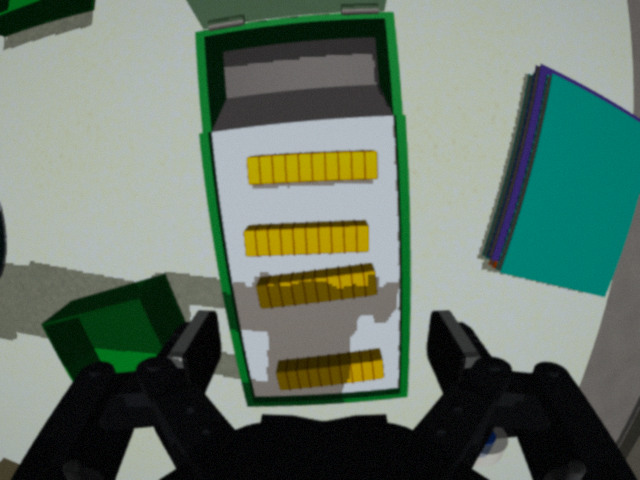

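The wrist picture shows the whole tray. The corners are at (196,33), (393,14), (248,405) and (408,397), the deck edge runs from (214,130) to (392,116), and the four rods are clear of each other.

```bash
python3 - <<'E'
from h import *
P=[((196,33),.07,(-.083,.18)),((393,14),.07,(.083,.18)),((248,405),.08,(-.083,-.18)),((408,397),.08,(.083,-.18)),((214,130),.07,(-.075,.09)),((392,116),.07,(.075,.09))]
W=np.array([wpx2w(p,z)[:2] for p,z,_ in P]);L=np.array([l for *_,l in P]);print(W.round(3).tolist())
# rigid fit
A=(L-L.mean(0));B=W-W.mean(0);th=np.arctan2((A[:,0]*B[:,1]-A[:,1]*B[:,0]).sum(),(A*B).sum())
R=np.array([[np.cos(th),-np.sin(th)],[np.sin(th),np.cos(th)]]);t=W.mean(0)-R@L.mean(0)
print("yaw",th,"t",t,"res",((W-t)-(L@R.T)).round(3).tolist())
for q in((.554,-.134),(.544,-.047),(.535,-.006),(.541,.051)):print("rod",(R.T@(np.array(q)-t)).round(3))
for y in(-.09,.09,.095,.18,.23):print(y,(R@[0,y]+t).round(3))
im=cv2.imread("pics/scene0.png");s2=cv2.imread("pics/side0.png")
z=np.hstack([cv2.resize(im[255:375,420:560],None,fx=2.8,fy=4),cv2.resize(s2[320:440,240:380],None,fx=2.8,fy=4)])
cv2.imwrite("pics/box.png",z)
E
```

```text
[[0.441, 0.17], [0.605, 0.182], [0.469, -0.186], [0.635, -0.175], [0.457, 0.084], [0.604, 0.093]]
yaw 0.07732830255352013 t [ 0.53755344 -0.00196964] res [[0.0, -0.001], [-0.001, -0.002], [0.001, 0.002], [0.0, -0.0], [0.001, 0.002], [-0.002, -0.0]]
rod [ 0.006 -0.133]
rod [ 0.003 -0.045]
rod [-0.003 -0.004]
rod [0.008 0.053]
-0.09 [ 0.545 -0.092]
0.09 [0.531 0.088]
0.095 [0.53  0.093]
0.18 [0.524 0.177]
0.23 [0.52  0.227]
```

View pics/box.png

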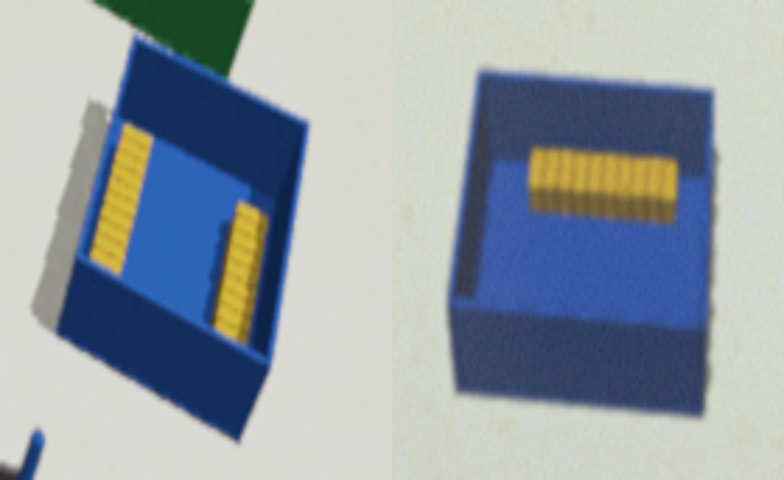

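Call:
{"name": "send_rows", "arguments": {"jaw": 0.06, "steps": [[[-0.03,-0.001,0.02],[0,0,-1.5]],[[-0.06,-0.001,0.04],[0,0,-3]],[[-0.09,-0.002,0.06],[0,0,-4.4]],[[-0.092,-0.002,0.085],[0,0,-4.4]],[[-0.092,-0.002,0.1],[0,0,-4.4]],[[-0.092,-0.002,0.115],[0,0,-4.4]],[[-0.092,-0.002,0.13],[0,0,-4.4]],[[-0.092,-0.002,0.145],[0,0,-4.4]],[[-0.092,-0.002,0.155],[0,0,-4.4]],[[-0.092,-0.002,0.155],[0,0,-4.4]]]}}

```text
t: 2.03
tcp_pos: [0.5463, -0.0915, 0.0925]
orientation: [[-0.077, 0.997, -0.005], [0.997, 0.077, 0.001], [0.002, -0.005, -1.0]]
wrist_force: [-0.3, -0.2, -0.4]
finger_gap: 0.701
gripper_force: 0.0
```

```bash
python3 - <<'E'
from h import *
s=r.state();print(s["t"],s["tcp_pos"],s["wrist_force"],s["finger_gap"])
save("wrist","w1")
E
```

```text
2.0333 [ 0.5463187  -0.09153434  0.09248346] [-0.2541004  -0.20742595 -0.41305404] 0.7008756921999666
```

View pics/w1.png

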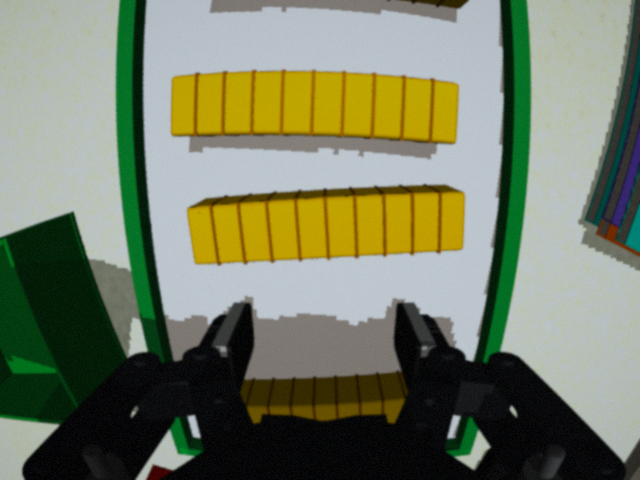

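The fingers stand between the third rod (325,225) and the fourth (325,395), spread across the tray. Sweeping now.

Call:
{"name": "send_rows", "arguments": {"steps": [[[0.008,0,0.003],[0,0,0]],[[0.02,0,0.003],[0,0,0]],[[0.032,0,0.003],[0,0,0]],[[0.044,0,0.003],[0,0,0]],[[0.056,0,0.003],[0,0,0]],[[0.068,0,0.003],[0,0,0]],[[0.08,0,0.003],[0,0,0]],[[0.092,0,0.003],[0,0,0]],[[0.104,0,0.003],[0,0,0]],[[0.116,0,0.003],[0,0,0]]]}}

```text
t: 2.92
tcp_pos: [0.5391, 0.0248, 0.0925]
orientation: [[-0.077, 0.997, 0.0], [0.997, 0.077, -0.0], [-0.0, 0.0, -1.0]]
wrist_force: [-0.2, -0.8, 1.4]
finger_gap: 0.701
gripper_force: 0.7
```

Call:
{"name": "send_rows", "arguments": {"steps": [[[0.007,0,0],[0,0,0]],[[0.014,0,0],[0,0,0]],[[0.021,0,0],[0,0,0]],[[0.028,0,0],[0,0,0]],[[0.035,0,0],[0,0,0]],[[0.042,0,0],[0,0,0]],[[0.049,0,0],[0,0,0]],[[0.056,0,0],[0,0,0]],[[0.06,0,0],[0,0,0]],[[0.06,0,0],[0,0,0]]]}}

```text
t: 3.75
tcp_pos: [0.5343, 0.0845, 0.0922]
orientation: [[-0.078, 0.997, -0.0], [0.997, 0.078, 0.0], [0.0, -0.0, -1.0]]
wrist_force: [-0.1, -0.3, -0.5]
finger_gap: 0.702
gripper_force: 0.0
```

```bash
python3 - <<'E'
from h import *
s=r.state();print(s["t"],s["tcp_pos"],s["wrist_force"])
a=save("wrist","w2");b=save("scene","s2")
cv2.imwrite("pics/c2.png",np.hstack([cv2.resize(a[:, :],(400,300)),cv2.resize(b[180:360,180:420],(400,300))])[:,:,::-1])
E
```

```text
3.75 [0.53431396 0.08445888 0.09218556] [-0.07557536 -0.31122614 -0.47540446]
```

View pics/c2.png

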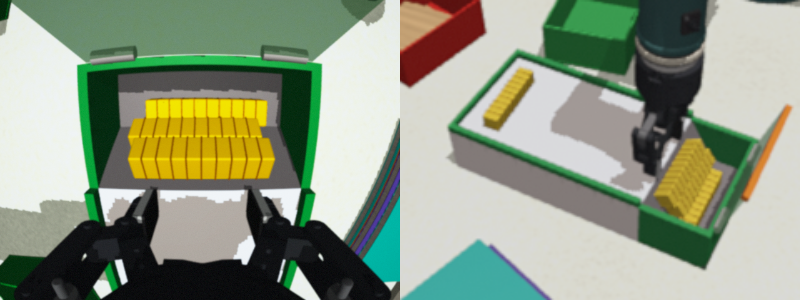

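The picture shows all three rods in the trough: one against the outer wall, one beside it, and one on the slope. I'll check the height of the top one before acting.

```bash
python3 - <<'E'
from h import *
c,s=np.cos(.0773),np.sin(.0773);R=np.array([[c,-s],[s,c]])
A=[d for d in r.mark_of("wrist","rod1")];B=[d for d in r.mark_of("scene","rod1")]
p=r.camera_params("scene");K=np.array(p["camera_matrix"]);Rc=np.array(p["R"]);cc=-Rc.T@np.array(p["t"])
for a in A:
  c1,d1=wray(a["pixel"])
  d1=d1/np.linalg.norm(d1)
  for b in B:
    d2=Rc.T@np.linalg.inv(K)@np.r_[b["pixel"],1];d2/=np.linalg.norm(d2)
    M=np.c_[d1,-d2];x,*_=np.linalg.lstsq(M,cc-c1,rcond=None);P1=c1+x[0]*d1;P2=cc+x[1]*d2
    P=(P1+P2)/2;g=np.linalg.norm(P1-P2)
    if g<.012:print(np.round(a["pixel"]),np.round(b["pixel"]),"gap",round(g,4),"tray",(R.T@(P[:2]-[.5376,-.002])).round(3),"z",P[2].round(3))
E
```

```text
[321. 254.] [350. 282.] gap 0.0046 tray [0.001 0.111] z 0.058
[311. 219.] [354. 288.] gap 0.0018 tray [-0.005  0.12 ] z 0.037
[311. 219.] [350. 282.] gap 0.0112 tray [-0.004  0.117] z 0.051
```

Call:
{"name": "send_rows", "arguments": {"steps": [[[0,0,-0.01],[0,0,0]],[[0,0,-0.02],[0,0,0]],[[0.01,0,-0.02],[0,0,0]],[[0.02,0,-0.02],[0,0,0]],[[0.027,0,-0.02],[0,0,0]],[[0.027,0,-0.014],[0,0,0]],[[0.027,0,-0.008],[0,0,0]],[[0.027,0,-0.004],[0,0,0]],[[0.027,0,0.0],[0,0,0]],[[0.027,0,0.003],[0,0,0]]]}}

```text
t: 4.78
tcp_pos: [0.5319, 0.1101, 0.088]
orientation: [[-0.076, 0.997, -0.002], [0.997, 0.076, -0.0], [-0.0, -0.002, -1.0]]
wrist_force: [0.1, -0.2, 0.4]
finger_gap: 0.703
gripper_force: 0.0
```

Call:
{"name": "send_rows", "arguments": {"steps": [[[0,0,0.002],[0,0,0]],[[0,0,0.004],[0,0,0]],[[0,0,0.006],[0,0,0]],[[0,0,0.008],[0,0,0]],[[0,0,0.01],[0,0,0]],[[0,0,0.012],[0,0,0]],[[0,0,0.014],[0,0,0]],[[0,0,0.014],[0,0,0]],[[0,0,0.014],[0,0,0]],[[0,0,0.014],[0,0,0]]]}}

```text
t: 5.62
tcp_pos: [0.5328, 0.1104, 0.0847]
orientation: [[-0.077, 0.997, 0.003], [0.997, 0.077, -0.0], [-0.0, 0.003, -1.0]]
wrist_force: [-18.9, -2.4, 38.6]
finger_gap: 0.701
gripper_force: 19.2
```

```bash
python3 - <<'E'
from h import *
s=r.state();print(s["t"],s["tcp_pos"],s["wrist_force"])
a=save("wrist","w3");b=save("scene","s3")
cv2.imwrite("pics/c3.png",np.hstack([cv2.resize(a[:, :],(400,300)),cv2.resize(b[200:340,280:420],(400,300))])[:,:,::-1])
E
```

```text
5.6167 [0.53279114 0.11038336 0.08470993] [-18.9122187   -2.42484756  38.6413997 ]
```

View pics/c3.png

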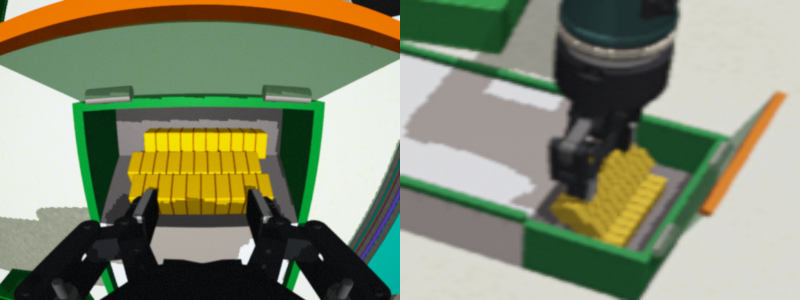

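The top rod bears at about z 0.068, below the lid's underside at 0.070, so the rods are seated. Retreating, then going behind the lid with the fingers shut.

Call:
{"name": "send_rows", "arguments": {"jaw": 0.0, "steps": [[[0,0,-0.03],[0,0,0]],[[0,0,-0.07],[0,0,0]],[[0,0,-0.11],[0,0,0]],[[0,0,-0.135],[0,0,0]],[[0.035,0,-0.135],[0,0,0]],[[0.07,0,-0.135],[0,0,0]],[[0.105,0,-0.135],[0,0,0]],[[0.133,0,-0.135],[0,0,0]],[[0.133,0,-0.12],[0,0,0]],[[0.133,0,-0.12],[0,0,0]]]}}

```text
t: 6.55
tcp_pos: [0.521, 0.2441, 0.1928]
orientation: [[-0.079, 0.997, -0.004], [0.997, 0.079, -0.002], [-0.001, -0.004, -1.0]]
wrist_force: [-0.7, -0.1, -0.8]
finger_gap: 0.002
gripper_force: 0.0
```

```bash
python3 - <<'E'
from h import *
r.capture("scene");r.capture("side")
s=r.state();print(s["t"],s["tcp_pos"],s["finger_gap"])
for c in("scene","side"):print([(np.round(d["pixel"]),round(d["score"],2),np.round(px2w(c,d["pixel"],.155),3)) for d in r.mark_of(c,"lid_edge")])
for a in(1.6,1.7,1.8,1.95):
  y=.18-.088*np.cos(a);X=[.5376-.0773*y,-.002+.997*y,.07+.088*np.sin(a)];print(a,w2px("scene",X).round(),w2px("side",X).round())
# box
w=np.array([px2w("side",q,.07)[:2] for q in((260.7,395),(352.5,402),(271.4,337.5),(354.6,342.5))]);print(w.round(3).tolist(),w.mean(0))
E
```

```text
6.65 [0.52184699 0.24260313 0.19453868] -0.002169543734858178
[(array([402., 270.]), 0.65, array([0.527, 0.21 , 0.155]))]
[(array([277., 269.]), 0.75, array([0.523, 0.215, 0.155]))]
1.6 [387. 261.] [280. 256.]
1.7 [392. 263.] [280. 259.]
1.8 [396. 265.] [279. 263.]
1.95 [402. 269.] [279. 269.]
[[0.512, 0.439], [0.354, 0.431], [0.52, 0.312], [0.363, 0.304]] [0.43696793 0.37142172]
```

Call:
{"name": "send_rows", "arguments": {"steps": [[[0,0,0.02],[0,0,0]],[[0,0,0.04],[0,0,0]],[[-0.012,0,0.04],[0,0,0]],[[-0.024,0,0.04],[0,0,0]],[[-0.036,0,0.039],[0,0,0]],[[-0.048,0,0.038],[0,0,0]],[[-0.058,0,0.038],[0,0,0]],[[-0.067,0,0.038],[0,0,0]],[[-0.076,0,0.04],[0,0,0]],[[-0.085,0,0.042],[0,0,0]]]}}

```text
t: 7.58
tcp_pos: [0.5293, 0.1573, 0.1539]
orientation: [[-0.076, 0.997, 0.002], [0.997, 0.076, 0.0], [0.0, 0.002, -1.0]]
wrist_force: [-0.1, 1.3, -0.6]
finger_gap: -0.0
gripper_force: 0.6
```

Call:
{"name": "send_rows", "arguments": {"steps": [[[-0.008,0,0.005],[0,0,0]],[[-0.015,0,0.01],[0,0,0]],[[-0.021,0,0.017],[0,0,0]],[[-0.027,0,0.024],[0,0,0]],[[-0.033,0,0.034],[0,0,0]],[[-0.037,0,0.046],[0,0,0]],[[-0.039,0,0.052],[0,0,0]],[[-0.039,0,0.057],[0,0,0]],[[-0.039,0,0.06],[0,0,0]],[[-0.039,0,0.06],[0,0,0]]]}}

```text
t: 8.42
tcp_pos: [0.531, 0.1186, 0.0959]
orientation: [[-0.077, 0.997, -0.002], [0.997, 0.077, -0.002], [-0.002, -0.002, -1.0]]
wrist_force: [-8.5, -4.7, 15.9]
finger_gap: -0.001
gripper_force: 7.5
```

```bash
python3 - <<'E'
from h import *
s=r.state();print(s["t"],s["tcp_pos"],s["wrist_force"])
a=save("wrist","w4");b=save("side","s4")
cv2.imwrite("pics/c4.png",np.hstack([cv2.resize(a[:, :],(400,300)),cv2.resize(b[170:320,200:400],(400,300))])[:,:,::-1])
E
```

```text
8.4167 [0.53096764 0.11857    0.09593773] [-8.51382708 -4.68334842 15.8667942 ]
```

View pics/c4.png

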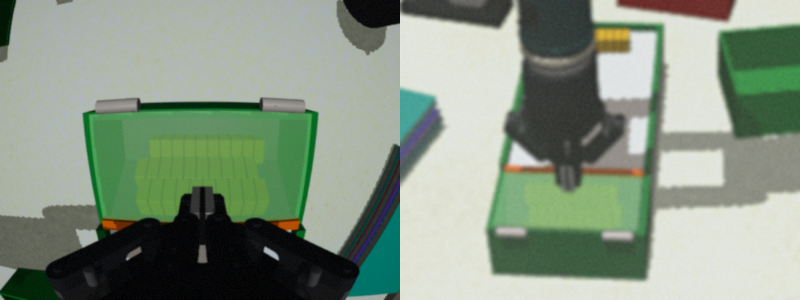

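The lid lies down with the orange strip at the deck edge, and the rods show through it. I'll press a little more to make sure it is shut.

Call:
{"name": "send_rows", "arguments": {"steps": [[[0,0,0.002],[0,0,0]],[[0,0,0.004],[0,0,0]],[[0,0,0.005],[0,0,0]],[[0,0,0.006],[0,0,0]],[[0,0,0.006],[0,0,0]],[[0,0,0.006],[0,0,0]],[[0,0,0.006],[0,0,0]],[[0,0,0.006],[0,0,0]],[[0,0,0.006],[0,0,0]],[[0,0,0.006],[0,0,0]]]}}

```text
t: 9.35
tcp_pos: [0.5311, 0.1185, 0.0955]
orientation: [[-0.077, 0.997, 0.0], [0.997, 0.077, -0.003], [-0.003, 0.0, -1.0]]
wrist_force: [-18.3, -5.8, 37.3]
finger_gap: 0.002
gripper_force: 18.4
```

Call:
{"name": "send_rows", "arguments": {"jaw": 0.04, "steps": [[[0,0,-0.03],[0,0,0]],[[0,0,-0.07],[0,0,0]],[[0,0,-0.11],[0,0,6]],[[-0.036,0,-0.114],[0,0,12]],[[-0.072,0,-0.114],[0,0,18]],[[-0.108,0,-0.114],[0,0,24]],[[-0.144,0.002,-0.114],[0,0,30]],[[-0.18,0.003,-0.114],[0,0,36]],[[-0.216,0.005,-0.114],[0,0,42]],[[-0.252,0.006,-0.114],[0,0,48]]]}}

```text
t: 10.18
tcp_pos: [0.5571, -0.1328, 0.2007]
orientation: [[0.693, 0.721, -0.0], [0.721, -0.693, 0.0], [0.0, -0.0, -1.0]]
wrist_force: [0.2, -0.0, 0.4]
finger_gap: 0.469
gripper_force: 0.0
```

Call:
{"name": "send_rows", "arguments": {"steps": [[[0,0,0],[0,0,6]],[[0,0,0],[0,0,12]],[[0,0,0],[0,0,18]],[[0,0,0],[0,0,24]],[[0,0,0],[0,0,30]],[[0,0,0],[0,0,36]],[[0,0,0],[0,0,41]],[[0,0,0],[0,0,41]],[[0,0,0],[0,0,41]],[[0,0,0],[0,0,41]]]}}

```text
t: 11.02
tcp_pos: [0.557, -0.1312, 0.2009]
orientation: [[0.995, 0.096, -0.0], [0.096, -0.995, 0.0], [-0.0, -0.0, -1.0]]
wrist_force: [0.2, -0.4, -1.1]
finger_gap: 0.47
gripper_force: 0.0
```

```bash
python3 - <<'E'
from h import *
s=r.state();print(s["t"],s["tcp_pos"],np.round(s["orientation"],3).tolist(),s["joint_positions"])
a=save("wrist","w5");b=save("side","s5")
print([(np.round(d["pixel"]),round(d["score"],2),np.round(wpx2w(d["pixel"],.081),3)) for d in r.mark_of("wrist","rod1")])
for d in r.silhouettes("wrist","rod1"):
    q=cv2.findContours(d["region"].astype(np.uint8),0,2)[0];q=max(q,key=cv2.contourArea)
    w=np.array([wpx2w(p[0],.092)[:2] for p in q],np.float32);b2=cv2.minAreaRect(w);print("rod",round(d["score"],2),np.round(b2[0],3),np.round(b2[1],3),b2[2])
print("edge",[(np.round(d["pixel"],1),np.round(px2w("side",d["pixel"],.0725),3)) for d in r.mark_of("side","lid_edge")],w2px("side",[.5376-.0773*.092,-.002+.997*.092,.0725]),w2px("side",[.5376-.0773*.092,-.002+.997*.092,.0815]))
cv2.imwrite("pics/c5.png",np.hstack([cv2.resize(a[:, :],(400,300)),cv2.resize(b[200:320,230:350],(400,400))[:300]])[:,:,::-1])
E
```

```text
11.0167 [ 0.55704723 -0.13122456  0.20094119] [[0.995, 0.096, -0.0], [0.096, -0.995, 0.0], [-0.0, -0.0, -1.0]] [-3.30455891e-01  1.51469433e-01  1.39740075e+00  7.49517870e-05
  1.59321544e+00  1.14389622e+00]
[(array([332., 253.]), 0.72, array([ 0.552, -0.139,  0.081])), (array([ 57., 242.]), 0.55, array([0.539, 0.089, 0.081])), (array([  2., 246.]), 0.49, array([0.529, 0.167, 0.081]))]
rod 0.74 [0.544 0.073] [0.086 0.006] 3.6159324645996094
rod 0.37 [ 0.541 -0.008] [0.161 0.344] 4.361561298370361
rod 0.33 [ 0.653 -0.32 ] [0.052 0.127] 11.289545059204102
edge [(array([286.7, 254.1]), array([0.535, 0.082, 0.073]))] [287.96956253 256.52396181] [287.73769477 253.46882508]
```

View pics/c5.png

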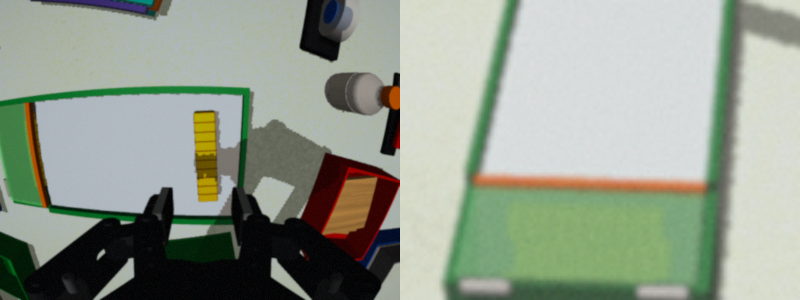

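```bash
python3 - <<'E'
from h import *
im=cv2.imread("pics/w5.png");h=cv2.cvtColor(im,cv2.COLOR_BGR2HSV)
m=cv2.inRange(h,(18,150,60),(35,255,255));m=cv2.morphologyEx(m,cv2.MORPH_CLOSE,np.ones((7,7)));m[:,:250]=0;m[:,400:]=0;m[350:]=0
q=max(cv2.findContours(m,0,2)[0],key=cv2.contourArea)
for z in(.092,.081,.07):
  w=np.array([wpx2w(p[0],z)[:2] for p in q],np.float32);b=cv2.minAreaRect(w);print(z,np.round(b[0],4),np.round(b[1],3),b[2])
print(cv2.boundingRect(q), wpx2w((320,240),.081),wray((320,240))[0])
E
```

```text
0.092 [ 0.5551 -0.1363] [0.1   0.021] 8.082658767700195
0.081 [ 0.5516 -0.1368] [0.105 0.022] 8.082634925842285
0.07 [ 0.5481 -0.1373] [0.11  0.023] 8.082629203796387
(310, 178, 38, 144) [ 0.56085137 -0.12913353  0.081     ] [ 0.62951338 -0.12535357  0.32558874]
```

Call:
{"name": "send_rows", "arguments": {"jaw": 0.037, "steps": [[[-0.0025,0.0046,0.01],[0,0,-2.6]],[[-0.0025,0.0046,0.03],[0,0,-2.6]],[[-0.0025,0.0046,0.05],[0,0,-2.6]],[[-0.0025,0.0046,0.068],[0,0,-2.6]],[[-0.0025,0.0046,0.08],[0,0,-2.6]],[[-0.0025,0.0046,0.09],[0,0,-2.6]],[[-0.0025,0.0046,0.098],[0,0,-2.6]],[[-0.0025,0.0046,0.105],[0,0,-2.6]],[[-0.0025,0.0046,0.108],[0,0,-2.6]],[[-0.0025,0.0046,0.108],[0,0,-2.6]]]}}

```text
t: 12.1
tcp_pos: [0.5549, -0.1362, 0.0929]
orientation: [[0.99, 0.139, -0.001], [0.139, -0.99, 0.0], [-0.001, -0.0, -1.0]]
wrist_force: [0.1, -0.2, 0.2]
finger_gap: 0.434
gripper_force: 0.0
```

Call:
{"name": "send_rows", "arguments": {"jaw": 0.01, "steps": [[[0,0,0],[0,0,0]],[[0,0,0],[0,0,0]],[[0,0,0],[0,0,0]],[[0,0,0],[0,0,0]],[[0,0,0],[0,0,0]],[[0,0,-0.01],[0,0,0]],[[0,0,-0.03],[0,0,0]],[[0,0,-0.06],[0,0,0]],[[0,0,-0.08],[0,0,0]],[[0,0,-0.09],[0,0,0]]]}}

```text
t: 12.93
tcp_pos: [0.5563, -0.1367, 0.1875]
orientation: [[0.99, 0.139, 0.006], [0.139, -0.99, -0.002], [0.005, 0.003, -1.0]]
wrist_force: [0.6, -0.1, 0.6]
finger_gap: 0.241
gripper_force: 61.3
```

Call:
{"name": "send_rows", "arguments": {"steps": [[[-0.002,-0.02,-0.01],[0,0,0.5]],[[-0.005,-0.055,-0.02],[0,0,1]],[[-0.008,-0.09,-0.02],[0,0,2]],[[-0.011,-0.125,-0.02],[0,0,3]],[[-0.014,-0.16,-0.02],[0,0,4]],[[-0.018,-0.2,-0.02],[0,0,5.1]],[[-0.022,-0.24,-0.02],[0,0,5.1]],[[-0.025,-0.28,-0.02],[0,0,5.1]],[[-0.029,-0.32,-0.02],[0,0,5.1]],[[-0.032,-0.355,-0.02],[0,0,5.1]]]}}

```text
t: 13.77
tcp_pos: [0.4724, 0.213, 0.2029]
orientation: [[0.999, 0.051, -0.001], [0.051, -0.999, 0.0], [-0.001, -0.0, -1.0]]
wrist_force: [0.6, 0.2, -0.8]
finger_gap: 0.242
gripper_force: 61.3
```

Call:
{"name": "send_rows", "arguments": {"steps": [[[-0.006,-0.035,0],[0,0,0]],[[-0.012,-0.07,0],[0,0,0]],[[-0.018,-0.105,0],[0,0,0]],[[-0.023,-0.135,0],[0,0,0]],[[-0.028,-0.16,0],[0,0,0]],[[-0.028,-0.16,0],[0,0,0]],[[-0.028,-0.16,0],[0,0,0]],[[-0.028,-0.16,0],[0,0,0]],[[-0.028,-0.16,0],[0,0,0]],[[-0.028,-0.16,0],[0,0,0]]]}}

```text
t: 14.6
tcp_pos: [0.4383, 0.368, 0.2033]
orientation: [[0.999, 0.049, 0.0], [0.049, -0.999, -0.0], [-0.0, 0.0, -1.0]]
wrist_force: [0.5, -0.0, -0.4]
finger_gap: 0.24
gripper_force: 61.3
```

```bash
python3 - <<'E'
from h import *
s=r.state();print(s["t"],s["tcp_pos"],s["finger_gap"])
a=save("wrist","w6")
print([(np.round(d["pixel"]),round(d["score"],2),np.round(wpx2w(d["pixel"],0),3)) for d in r.mark_of("wrist","stock_box")])
im=cv2.cvtColor(a,cv2.COLOR_RGB2HSV);m=cv2.inRange(im,(105,120,40),(125,255,255))
b=r.capture("scene")
cv2.imwrite("pics/c6.png",np.hstack([cv2.resize(a,(400,300)),cv2.resize(b[220:370,400:600],(400,300))])[:,:,::-1])
E
```

```text
14.6 [0.43829767 0.36802407 0.20329806] 0.24032920911321
[(array([358., 417.]), 0.65, array([0.207, 0.316, 0.   ]))]
```

View pics/c6.png

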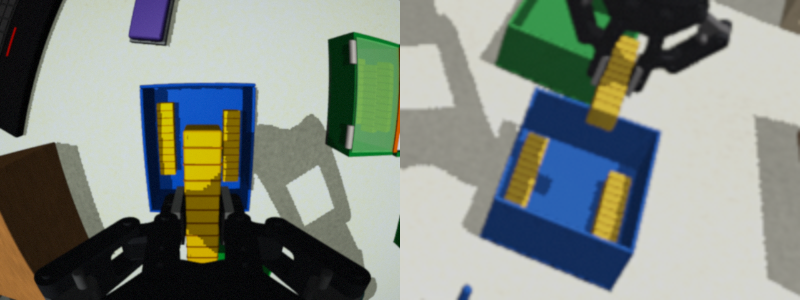

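The wrist view has the held rod over the box, the two stock rods at about (269,221) and (371,233), and the green lid shut at right. One check of the midline, then lower.

```bash
python3 - <<'E'
from h import *
for p,z in(((269,221),.026),((371,233),.026),((226,136),.07),((410,134),.07),((242,338),.07),((399,335),.07)):print(p,wpx2w(p,z).round(3))
E
```

```text
(269, 221) [0.441 0.414 0.026]
(371, 233) [0.434 0.328 0.026]
(226, 136) [0.511 0.44  0.07 ]
(410, 134) [0.518 0.312 0.07 ]
(242, 338) [0.353 0.43  0.07 ]
(399, 335) [0.362 0.303 0.07 ]
```

Call:
{"name": "send_rows", "arguments": {"steps": [[[-0.002,-0.003,0.02],[0,0,0]],[[-0.002,-0.003,0.045],[0,0,0]],[[-0.002,-0.003,0.07],[0,0,0]],[[-0.002,-0.003,0.095],[0,0,0]],[[-0.002,-0.003,0.115],[0,0,0]],[[-0.002,-0.003,0.13],[0,0,0]],[[-0.002,-0.003,0.142],[0,0,0]],[[-0.002,-0.003,0.152],[0,0,0]],[[-0.002,-0.003,0.157],[0,0,0]],[[-0.002,-0.003,0.157],[0,0,0]]]}}

```text
t: 15.58
tcp_pos: [0.4354, 0.3717, 0.0454]
orientation: [[0.999, 0.05, -0.001], [0.05, -0.999, -0.001], [-0.001, 0.001, -1.0]]
wrist_force: [-0.0, 0.4, -0.2]
finger_gap: 0.237
gripper_force: 61.3
```

Call:
{"name": "send_rows", "arguments": {"jaw": 0.034, "steps": [[[0,0,0],[0,0,0]],[[0,0,0],[0,0,0]],[[0,0,0],[0,0,0]],[[0,0,0],[0,0,0]],[[0,0,0],[0,0,0]],[[0,0,-0.02],[0,0,0]],[[0,0,-0.05],[0,0,0]],[[0,0,-0.09],[0,0,0]],[[0,0,-0.13],[0,0,0]],[[0,0,-0.16],[0,0,0]]]}}

```text
t: 16.42
tcp_pos: [0.4363, 0.3726, 0.2104]
orientation: [[0.999, 0.051, 0.004], [0.051, -0.999, 0.003], [0.004, -0.002, -1.0]]
wrist_force: [0.5, 0.3, 0.8]
finger_gap: 0.398
gripper_force: 0.0
```

```bash
python3 - <<'E'
from h import *
s=r.state();print(s["t"],s["tcp_pos"],s["wrist_force"],s["finger_gap"])
a=save("wrist","w7");b=r.capture("scene")
cv2.imwrite("pics/c7.png",np.hstack([cv2.resize(a,(400,300)),cv2.resize(b[190:380,320:560],(400,300))])[:,:,::-1])
E
```

```text
16.4167 [0.43625178 0.37255148 0.21044336] [0.45637779 0.31240874 0.78181371] 0.3976471041638795
```

View pics/c7.png

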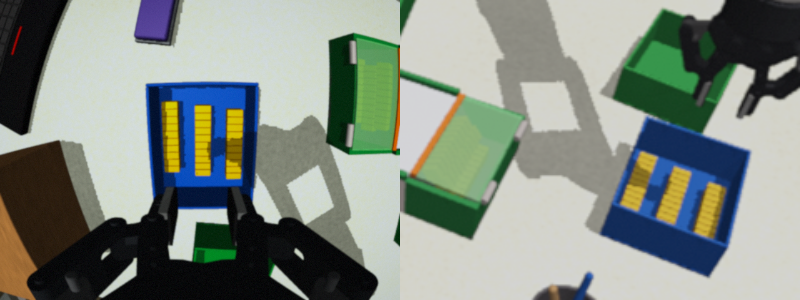

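The fourth rod lies between the other two in the blue box, the lid is flat over three rods, and the gripper is clear. Handing in.

```bash
python3 -c "
from bench import r
print(r.hand_in())"
```

```text
the job is handed in; nothing more can be done
None
```

The job is handed in, with no verdict returned: by the last pictures, three rods are in the trough under the shut lid and the fourth is in the blue stock box; I touched none of the bystanders.

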